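Run a fish tin through the bench checker

ROBOT

A 6-joint arm with a two-finger parallel gripper is mounted at the origin on the work surface. World frame = base frame: x ahead of the robot, y to its left, z up, the work surface at z = 0. Lengths are in m, angles in degrees, forces in N, time in s.
With the tool pointing down it reaches from about 0.35 to 0.875 m from the base axis. Payload 4.2 kg.
Tool frame: the origin (TCP) lies on the centre line of the jaws, within the pads' length; the fingertips stand 19 mm ahead of it and the grasp point (between the pads) is the TCP; x points along the fingers, y is the direction in which the jaws open and shut, and the axes are right-handed (so a half turn about x gives the same grasp; the last joint's range is limited). The gripper opens to 87 mm and grips with 3 to 60 N. Pads are 19 mm wide; open, the fingers measure 117 mm over their backs; the gripper's body (75 mm by 190 mm) begins 51 mm behind the grasp point.
Start: joints at [-55.256, 22.042, 0.453, 0, -68.411, -14.817], TCP at [0.213, -0.588, 0.242] pointing down, gripper open.
Joint ranges: [-179.83, 179.83], [-69.29, 118.12], [-61.27, 80.66], [-181.25, 117.63], [-171.15, -9.14], [-177.46, 177.46]. Speed limits (degrees/s): [159.86, 159.86, 180, 180, 180, 180].

INTERFACE

Orientations are given as a 3x3 rotation matrix whose columns are the frame's x, y, z axes.
In Python, from station import r, viewer, job, spotter gives the robot as it stands.
- The arm moves only by the tool play_rows, never from a script. Its argument "commands" is a list of rows, each an object of numbers: "fingers": the gripper command: -1 is fully open, 1 is shut, values between are in proportion; "tx", "ty", "tz": the shift along the tool's x, y, z normalised to -1 to 1, where 1 is 750 mm; "ax", "ay", "az": the turn, a rotation vector about the tool's x, y, z normalised to -1 to 1, where 1 is pi rad. In form: [{"fingers": .., "tx": .., "ty": .., "tz": .., "ax": .., "ay": .., "az": ..}, ...]. A call has 1 to 5 rows; each row is the pose to reach, as a shift and turn from the pose commanded when the call began, along the tool's axes at that moment, turning the shorter way round; what a row does not reach only later rows make up. A row lasts 1/12 s, in which the tool goes at most 41.7 mm and 7.16 degrees, less where a joint would pass 70% of its speed; a pose out of reach is approached as far as the arm can. A call with a number of a shift or a turn outside -1 to 1 is refused whole. A call with a gripper value outside its range is refused whole. The fingers move at their own pace and stop on an object; the grip force is fixed at half the most. Time passes only in rows, so rows that repeat a pose let the fingers close. It gives the time, the measured TCP pose, the force and the opening at its end, in the units of the state.
- r.sense(): the state, without advancing time (a new reading comes with each control period).
- viewer.capture(name): name is "scene" or "top" or "wrist"; returns a dict with "image" (400x640x3 uint8, red, green, blue), "fx", "fy", "cx", "cy" (pixels), "dist" ([k1, k2, p1, p2, k3] as OpenCV has them; the pictures are not rectified), "R" (3x3) and "t" (3): a world point X has camera coordinates R X + t; the wrist camera has in their place "mount" (4x4, takes a point from camera to tool coordinates, whose origin is the TCP and whose axes are the tool frame's). Camera axes: x right, y down, z forward; pixel columns grow to the right and rows downward; lengths in m; the calibration is good to about 2 mm. A picture is of the moment at which its call begins: read the wrist's pose just before it. There is no depth.
- job.finish_job(): hands the job in, once; it reports no verdict.
Trained networks look in a picture, given as the dict that the camera call returned (one of the last four; its "shot" number tells which), for a name from the list of things; names that differ only in an ending like _2 or _b are one class to them, and where a whole thing is asked for, a point or a joint stands for the part that bears it (a point fixed in the world has none). Each returns a list of dicts, best first, with "score" (0 to 1); they miss things now and then, are a little off and sometimes report something else, mostly with a low value. They report only what shows in the picture. A call takes as long as a camera call. They do not tell look-alikes from the thing itself.
- spotter.find_in(name, picture): "uv" ([column, row] in pixels, amid what is visible of it).
- spotter.silhouettes(name, picture): "region" (400x640 bool, what is visible of it) and "uv" ([column, row] in pixels, amid what is visible of it).
The state is a dict: "time_s": time; "joints": joint angles; "joint_velocities": joint speeds; "effort": joint torques, N m; "tcp_pos": TCP position; "ee_rot": TCP orientation; "wrist_force": force on the tool from outside, world axes, zero at the start; "moment": the same for the moment, N m; "gripper_width": opening from 0.0 (shut) to 1.0 (fully open).
Only numpy, scipy, OpenCV 4.12 (cv2) and the standard library are available. Lean on these libraries where they do the work, as an engineer would, in place of code of your own. Each camera call takes 0.05 s, during which the arm holds its last target. There are 200 camera calls.

TASK

Check the tin with the yellow lid: turn it so that its pull-ring end comes last, slide it flat along the lane and under the checker's clear hood until it is fully home against the stop, with the ring end still sticking out of the mouth. Only when it is home, press the green start button on the checker all the way down, let it come back up and leave the tin in there. Do not disturb the other tins and the jars.

Things in the scene. Friction and masses are not known exactly. Their poses are not given: they have to be found in the camera images.
- tin_yellow: the tin to check: rectangular fish tin with rounded corners, bare metal sides and a yellow lid; 104 mm long (x), 60 mm wide (y), 22 mm high, about 150 g, lying lid up on the table. Origin at the centre of its underside; z up; x points to the end that carries the dark pull ring
- tin_yellow_ring (a point): point on the top of the yellow-lidded tin at its pull-ring end: 40 mm from the tin's centre along its +x, 22 mm above its underside
- tin_blue: leave alone: rectangular fish tin with rounded corners, bare metal sides and a blue lid; 104 mm long (x), 60 mm wide (y), 22 mm high, about 150 g, lying lid up on the table. Origin at the centre of its underside; z up; x points to the end that carries the dark pull ring
- tin_red: leave alone: rectangular fish tin with rounded corners, bare metal sides and a red lid; 104 mm long (x), 60 mm wide (y), 22 mm high, about 150 g, lying lid up on the table. Origin at the centre of its underside; z up; x points to the end that carries the dark pull ring
- checker: bench checker, fixed to the table. Origin on the table in the middle of the hood's mouth; +x is the way the tin goes in, z up. The lane floor is the table. Two green rails 20 mm high, 8 mm thick, 66 mm apart inside, run from x=-35 mm to the stop; in front they flare to about 100 mm apart at x=-75 mm. Behind the stop a white head, x=80..175 mm, 120 mm wide, 70 mm high
- mouth (a point): middle of the mouth's upper edge (orange-edged): the hood's underside there, 32 mm above the table, at x=0 of the checker. The clear hood covers x=0..80 mm of the lane, 82 mm wide; its top is 36 mm above the table
- stop_face (a point): middle of the stop face that ends the lane (front of the white head): x=80 mm in the checker's frame, 11 mm above the table. A tin fully home has its centre at x=28 mm and its outer end at x=-24 mm, 24 mm out of the mouth
- start_top (a point): centre of the top of the round green start button (32 mm across) on the checker's head, at x=130 mm in the checker's frame; pressed straight down
- start (a joint): travel of the start button in m: 0 up, 0.006 fully down; springs back; about 4 N to press it fully
- jar1: leave alone: closed glass jar with white cap, 68 mm across, 105 mm high, standing; origin at the centre of its underside
- jar2: leave alone: closed glass jar with white cap, 68 mm across, 105 mm high, standing; origin at the centre of its underside
- jar3: leave alone: closed glass jar with white cap, 68 mm across, 105 mm high, standing; origin at the centre of its underside
Things that resemble listed ones, but are neither listed nor needed, are in the scene too. Leave any orange, purple or turquoise look-alike of the tin_yellow alone.

How it is judged (in metres and radians):
On the way, in this order (a step that is already met when the one before it is completed fails the run):
1. the yellow-lidded tin is home under the hood, against the stop, ring end outside (x of tin_yellow in the frame of checker between 0.023 and 0.034 m and y of tin_yellow in the frame of checker between -0.008 and 0.008 m and x of tin_yellow_ring in the frame of checker below 0 m and height (world z) of tin_yellow below 0.005 m and angle between tin_yellow's own z axis and vertical below 0.08 rad), for 0.2 s.
2. the start button is pressed down with the tin home (all of step 1 and value of joint start above 0.0045 m), for 0.05 s.
At the end, for the whole second after the job is handed in: the yellow-lidded tin lies flat and still under the hood, its inner end within 5 mm of the stop, its ring end outside the mouth; the button was pressed 4.5 mm or more with the tin home and is up again; the other tins lie flat and the jars stand, none moved over 20 mm (all of step 1 and linear speed of tin_yellow below 0.01 m/s and value of joint start below 0.0015 m and angle between each of tin_blue, tin_red, jar1, jar2, jar3's own z axis and vertical below 0.1 rad); the robot touches nothing.
It fails at once if the start button is pressed before the tin is home (value of joint start above 0.003 m and not (x of tin_yellow in the frame of checker between 0.023 and 0.034 m and y of tin_yellow in the frame of checker between -0.008 and 0.008 m and x of tin_yellow_ring in the frame of checker below 0 m and height (world z) of tin_yellow below 0.005 m and angle between tin_yellow's own z axis and vertical below 0.08 rad)).
It fails at once if another tin is moved by more than 20 mm (distance of any of tin_blue, tin_red from where it was at the start of the episode above 0.02 m).
It fails at once if a jar is moved by more than 20 mm (distance of any of jar1, jar2, jar3 from where it was at the start of the episode above 0.02 m).
It also fails if it takes over 59 s, if anything falls off the work surface, if the arm or the gripper's body presses on something with over 40 N, if the wrist force passes 120 N, or if a joint passes its speed limit or range.

## Working session

There is one attempt and no reset: what is moved stays moved. The work goes in short steps, Python scripts to look and compute and a tool call to move; the robot and the scene stay as the last step left them, time stands still between calls to the robot, and variables do not carry over. Pictures are saved under pics/ and viewed, about 8 in all and at most 12, crops included, and the job is handed in when it is done.

Besides the shell and the picture viewer there is one more tool, called after ">>>" as a command line: name --argument value ..., lists and objects as JSON in quotes. play_rows: Moves the arm, as the interface text tells. Its arguments: {"type":"object","properties":{"commands":{"type":"array"}},"required":["commands"]}

```bash
mkdir -p pics; ls
cat > h.py <<'E'
import numpy as np, cv2
from station import r, viewer, job, spotter
def ray(p,uv,pose=None):
    K=np.array([[p['fx'],0,p['cx']],[0,p['fy'],p['cy']],[0,0,1]])
    u=cv2.undistortPoints(np.array([[uv]],float),K,np.array(p['dist'],float))[0,0]
    d=np.array([u[0],u[1],1.])
    if 'R' in p: R=np.array(p['R']);t=np.array(p['t']);return -R.T@t,R.T@d
    M=np.array(p['mount']);Rt=np.array(pose['ee_rot']);o=np.array(pose['tcp_pos'])
    return Rt@M[:3,3]+o,Rt@M[:3,:3]@d
def onz(p,uv,z,pose=None):
    c,d=ray(p,uv,pose);return c+d*(z-c[2])/d[2]
def save(p,n): cv2.imwrite('pics/'+n,p['image'][:,:,::-1])
E
python3 - <<'E'
from h import *
s=r.sense();print({k:np.round(v,3).tolist() for k,v in s.items() if k in('time_s','tcp_pos','ee_rot','wrist_force','gripper_width')})
for n in('scene','top'):
    p=viewer.capture(n);save(p,n+'0.png')
    for k,z in(('tin_yellow',.022),('tin_blue',.022),('tin_red',.022),('tin_yellow_ring',.022),('checker',.035),('mouth',.032),('stop_face',.011),('start_top',.075),('jar1',.1)):
        for f in spotter.find_in(k,p)[:5]:
            if f['score']>.2: print(n,k,round(f['score'],2),np.round(f['uv']),np.round(onz(p,f['uv'],z),3))
E
```

```text
pics
{'time_s': 0.0, 'tcp_pos': [0.213, -0.587, 0.24], 'ee_rot': [[-0.001, -0.341, 0.94], [0.002, 0.94, 0.341], [-1.0, 0.002, -0.0]], 'wrist_force': [-0.657, -0.733, -0.283], 'gripper_width': 0.999}
scene tin_yellow 0.85 [294. 146.] [ 0.367 -0.186  0.022]
scene tin_yellow 0.79 [293. 218.] [ 0.621 -0.056  0.022]
scene tin_yellow 0.77 [334. 162.] [ 0.384 -0.051  0.022]
scene tin_yellow 0.74 [398. 171.] [0.347 0.123 0.022]
scene tin_yellow 0.56 [279. 177.] [ 0.502 -0.161  0.022]
scene tin_blue 0.59 [241. 154.] [ 0.463 -0.311  0.022]
scene tin_red 0.89 [217. 193.] [ 0.624 -0.28   0.022]
scene tin_red 0.54 [448. 219.] [0.466 0.29  0.022]
scene tin_yellow_ring 0.97 [334. 165.] [ 0.397 -0.044  0.022]
scene tin_yellow_ring 0.82 [398. 171.] [0.349 0.124 0.022]
scene tin_yellow_ring 0.68 [294. 147.] [ 0.368 -0.184  0.022]
scene tin_yellow_ring 0.61 [282. 176.] [ 0.497 -0.155  0.022]
scene tin_yellow_ring 0.61 [289. 218.] [ 0.625 -0.066  0.022]
scene checker 0.71 [424. 231.] [0.541 0.247 0.035]
scene mouth 0.86 [428. 232.] [0.536 0.257 0.032]
scene stop_face 0.77 [426. 230.] [0.514 0.25  0.011]
[... 517 characters left out ...]
255  0.022]
top tin_red 0.56 [417. 187.] [ 0.61  -0.292  0.022]
top tin_yellow_ring 0.84 [372. 233.] [ 0.483 -0.168  0.022]
top tin_yellow_ring 0.83 [261. 283.] [0.348 0.124 0.022]
top tin_yellow_ring 0.77 [385. 284.] [ 0.351 -0.2    0.022]
top tin_yellow_ring 0.67 [329. 272.] [ 0.379 -0.052  0.022]
top tin_yellow_ring 0.65 [334. 188.] [ 0.605 -0.067  0.022]
top checker 0.72 [212. 206.] [0.549 0.26  0.035]
top mouth 0.78 [213. 210.] [0.54  0.259 0.032]
top mouth 0.61 [366. 230.] [ 0.49  -0.149  0.032]
top stop_face 0.76 [212. 210.] [0.543 0.267 0.011]
top jar1 0.9 [332. 128.] [ 0.747 -0.057  0.1  ]
top jar1 0.68 [193. 138.] [0.717 0.307 0.1  ]
top jar1 0.67 [402. 133.] [ 0.736 -0.241  0.1  ]
```

View pics/top0.png

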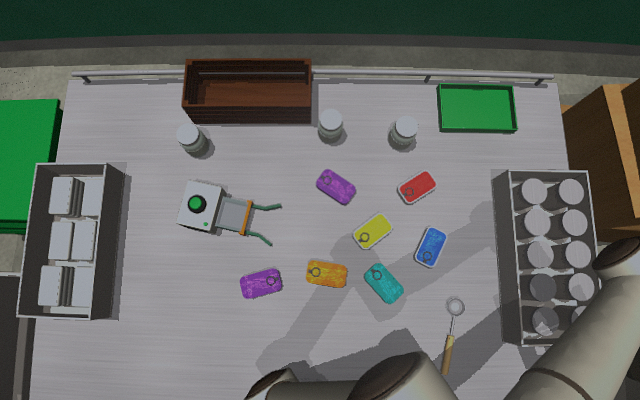

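View pics/scene0.png

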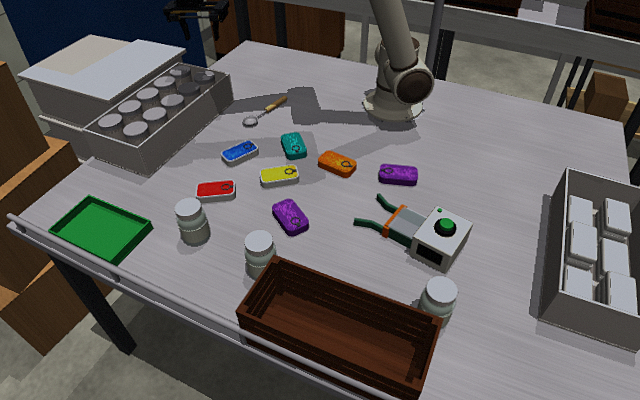

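The candidates of the tin's class in the top view are orange (327,273), turquoise (384,283), purple (261,283), purple (336,186) and yellow (372,231). Only the one at (372,231) has a yellow lid. I'll confirm it in an enlarged crop and measure the tin and checker.

Run:
```python
from h import *
p=viewer.capture('top');im=p['image']
c=im[165:305,175:415];cv2.imwrite('pics/crop1.png',cv2.resize(c,None,fx=3.3,fy=3.3,interpolation=cv2.INTER_CUBIC)[:,:,::-1])
h=cv2.cvtColor(im,cv2.COLOR_RGB2HSV)
def blob(lo,hi,x0,x1,y0,y1):
    m=cv2.inRange(h,np.array(lo),np.array(hi));k=np.zeros_like(m);k[y0:y1,x0:x1]=m[y0:y1,x0:x1]
    return np.argwhere(k>0)[:,::-1].astype(float)
def W(pts,z): return np.array([onz(p,q,z)[:2] for q in pts])
y=blob((22,120,60),(34,255,255),345,400,205,255)
w=W(y,.022); print('yellow n',len(y), cv2.minAreaRect(w.astype(np.float32)*1000))
b=blob((45,120,50),(85,255,255),180,215,185,220);print('button',len(b),b.mean(0),[W([b.mean(0)],z).round(4) for z in(.072,.08)])
o=blob((5,120,80),(18,255,255),235,260,195,245);wo=W(o,.034)
print('orange',len(o),o.mean(0),wo.mean(0),cv2.minAreaRect(wo.astype(np.float32)*1000))
```

```text
yellow n 603 ((489.3168029785156, -168.76678466796875), (50.2327766418457, 93.70050048828125), 37.0672721862793)
button 129 [195.         202.69767442] [array([[0.551 , 0.2967]]), array([[0.5495, 0.2944]])]
orange 118 [245.61016949 217.44067797] [0.5200113  0.16921284] ((520.269287109375, 170.38290405273438), (13.146429061889648, 94.25739288330078), 78.44957733154297)
```

View pics/crop1.png

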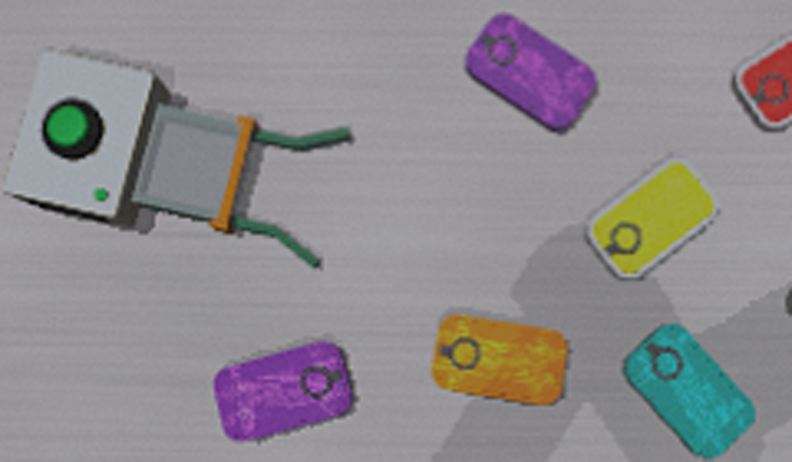

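The crop shows the yellow tin at crop (652,218) with its ring at the lower-left end (625,238). The checker's mouth edge is at (235,175) and the button at (70,128). Tin ≈ (0.489, -0.169) with yaw ≈ 127°; checker mouth ≈ (0.520, 0.170) with yaw ≈ 77°.

I'm setting out now.

>>> play_rows --commands '[{"fingers":-1,"tx":0.053,"ty":0.424,"tz":0.528,"ax":0.406,"ay":0,"az":0},{"fingers":-1,"tx":0.053,"ty":0.424,"tz":0.528,"ax":0.406,"ay":0,"az":0},{"fingers":-1,"tx":0.053,"ty":0.424,"tz":0.528,"ax":0.406,"ay":0,"az":0},{"fingers":-1,"tx":0.053,"ty":0.424,"tz":0.528,"ax":0.406,"ay":0,"az":0},{"fingers":-1,"tx":0.053,"ty":0.424,"tz":0.528,"ax":0.406,"ay":0,"az":0}]'

```text
time_s: 1.47
tcp_pos: [0.3139, -0.4221, 0.2266]
ee_rot: [[0.0, 0.234, 0.972], [-0.0, 0.972, -0.234], [-1.0, -0.0, 0.0]]
wrist_force: [0.3, -0.9, -0.1]
gripper_width: 1.003
```

```bash
cat > go.py <<'E'
import sys
from h import *
from scipy.spatial.transform import Rotation as Ro
# target x y z psi(deg, yaw of tool y), tool straight down
def row(x,y,z,psi):
    s=r.sense();R=np.array(s['ee_rot']);a=np.radians(psi)
    T=np.array([[0,np.cos(a),np.sin(a)],[0,np.sin(a),-np.cos(a)],[-1,0,0]])
    d=R.T@(np.array([x,y,z])-s['tcp_pos'])/.75
    v=Ro.from_matrix(R.T@T).as_rotvec()/np.pi
    print('t',round(s['time_s'],2),'tcp',np.round(s['tcp_pos'],4),'psi',round(np.degrees(np.arctan2(R[1,1],R[0,1])),1),'j',np.round(s['joints'],0),'F',np.round(s['wrist_force'],1),'w',round(s['gripper_width'],3))
    print('txyz',np.round(d,4),'axyz',np.round(v,4),'rows',np.round(max(np.linalg.norm(d)*.75/.0417,np.linalg.norm(v)*180/7.16),1))
if __name__=='__main__': row(*map(float,sys.argv[1:5]))
E
python3 go.py .477 -.153 .2 37
```

```text
t 1.47 tcp [ 0.3139 -0.4221  0.2266] psi 76.5 j [-36.  13. -15.   0. -62. -68.] F [ 0.3 -0.9 -0.1] w 1.003
txyz [0.0355 0.3997 0.1276] axyz [2.194e-01 1.000e-04 0.000e+00] rows 7.6
```

>>> play_rows --commands '[{"fingers":-1,"tx":0.0355,"ty":0.4,"tz":0.128,"ax":0.22,"ay":0,"az":0},{"fingers":-1,"tx":0.0355,"ty":0.4,"tz":0.128,"ax":0.22,"ay":0,"az":0},{"fingers":-1,"tx":0.0355,"ty":0.4,"tz":0.128,"ax":0.22,"ay":0,"az":0},{"fingers":-1,"tx":0.0355,"ty":0.4,"tz":0.128,"ax":0.22,"ay":0,"az":0},{"fingers":-1,"tx":0.0355,"ty":0.4,"tz":0.128,"ax":0.22,"ay":0,"az":0}]'

```text
time_s: 1.88
tcp_pos: [0.4073, -0.2678, 0.2116]
ee_rot: [[0.001, 0.701, 0.713], [-0.0, 0.713, -0.701], [-1.0, 0.0, 0.001]]
wrist_force: [0.2, 0.4, 0.0]
gripper_width: 1.0
```

```bash
python3 go.py .477 -.153 .15 37
```

```text
t 1.88 tcp [ 0.4073 -0.2678  0.2116] psi 45.5 j [ -14.   10.  -21.    0.  -59. -120.] F [0.2 0.4 0. ] w 1.0
txyz [ 0.0822  0.1742 -0.0411] axyz [ 0.0471  0.0003 -0.0001] rows 3.5
```

>>> play_rows --commands '[{"fingers":-1,"tx":0.082,"ty":0.174,"tz":-0.041,"ax":0.047,"ay":0,"az":0},{"fingers":-1,"tx":0.082,"ty":0.174,"tz":-0.041,"ax":0.047,"ay":0,"az":0},{"fingers":-1,"tx":0.082,"ty":0.174,"tz":-0.041,"ax":0.047,"ay":0,"az":0},{"fingers":-1,"tx":0.082,"ty":0.174,"tz":-0.041,"ax":0.047,"ay":0,"az":0},{"fingers":-1,"tx":0.082,"ty":0.174,"tz":-0.041,"ax":0.047,"ay":0,"az":0}]'

```text
time_s: 2.3
tcp_pos: [0.4766, -0.1512, 0.1478]
ee_rot: [[-0.003, 0.792, 0.61], [0.0, 0.61, -0.792], [-1.0, -0.002, -0.002]]
wrist_force: [-0.3, 0.0, -0.0]
gripper_width: 0.999
```

```bash
python3 go.py .477 -.153 .023 37
python3 - <<'E'
from h import *
s=r.sense();p=viewer.capture('wrist');im=p['image'].copy()
h=cv2.cvtColor(im,cv2.COLOR_RGB2HSV);m=cv2.inRange(h,np.array((22,120,60)),np.array((34,255,255)))
n,l,st,_=cv2.connectedComponentsWithStats(m);i=1+st[1:,4].argmax();print(st[i])
y=np.argwhere(l==i)[:,::-1].astype(float)
c,_=cv2.findContours((l==i).astype(np.uint8),0,1);q=max(c,key=len)[:,0]
w=np.array([onz(p,a,.022,s)[:2] for a in q]);print(cv2.minAreaRect((w*1000).astype(np.float32)))
print(np.array(p['mount']).round(3).tolist())
cv2.imwrite('pics/w1.png',im[:,:,::-1])
E
```

```text
t 2.3 tcp [ 0.4766 -0.1512  0.1478] psi 37.6 j [   1.   15.  -24.   -0.  -50. -143.] F [-0.3  0.  -0. ] w 0.999
txyz [ 0.1663 -0.0007  0.0026] axyz [ 0.0033 -0.0007  0.0007] rows 3.0
[ 294  171   56   94 4292]
((487.6512451171875, -167.4281463623047), (50.070159912109375, 89.87088012695312), 37.25057601928711)
[[-0.0, -0.271, 0.963, -0.143], [1.0, -0.001, -0.0, -0.001], [0.001, 0.963, 0.271, -0.074], [0.0, 0.0, 0.0, 1.0]]
```

View pics/w1.png

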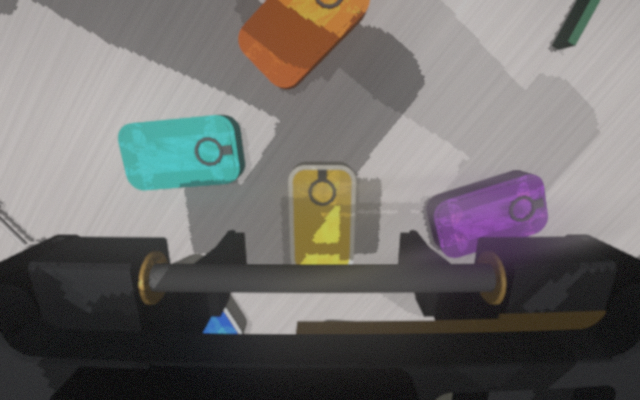

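The wrist view shows the yellow tin at columns 289–356 with its ring at (322,190). It is centred between the fingers and square to them. I'll descend and grip.

>>> play_rows --commands '[{"fingers":-1,"tx":0.05,"ty":0,"tz":0.001,"ax":0.002,"ay":-0.0007,"az":0.0007},{"fingers":-1,"tx":0.1,"ty":0,"tz":0.001,"ax":0.002,"ay":-0.0007,"az":0.0007},{"fingers":-1,"tx":0.14,"ty":0,"tz":0.001,"ax":0.002,"ay":-0.0007,"az":0.0007},{"fingers":-1,"tx":0.166,"ty":0,"tz":0.001,"ax":0.002,"ay":-0.0007,"az":0.0007},{"fingers":-1,"tx":0.166,"ty":0,"tz":0.001,"ax":0.002,"ay":-0.0007,"az":0.0007}]'

```text
time_s: 2.77
tcp_pos: [0.473, -0.1557, 0.0222]
ee_rot: [[-0.005, 0.8, 0.6], [-0.0, 0.6, -0.8], [-1.0, -0.004, -0.003]]
wrist_force: [-0.5, 0.3, -0.9]
gripper_width: 1.001
```

>>> play_rows --commands '[{"fingers":1,"tx":0,"ty":0,"tz":0,"ax":0,"ay":0,"az":0},{"fingers":1,"tx":0,"ty":0,"tz":0,"ax":0,"ay":0,"az":0},{"fingers":1,"tx":0,"ty":0,"tz":0,"ax":0,"ay":0,"az":0},{"fingers":1,"tx":0,"ty":0,"tz":0,"ax":0,"ay":0,"az":0},{"fingers":1,"tx":0,"ty":0,"tz":0,"ax":0,"ay":0,"az":0}]'

```text
time_s: 3.18
tcp_pos: [0.477, -0.1551, 0.0268]
ee_rot: [[0.006, 0.799, 0.601], [-0.0, 0.601, -0.799], [-1.0, 0.005, 0.004]]
wrist_force: [0.4, 1.8, 0.3]
gripper_width: 0.711
```

```bash
python3 go.py .477 -.153 .063 37
```

```text
t 3.18 tcp [ 0.477  -0.1551  0.0268] psi 37.0 j [   1.   26.  -32.    0.  -32. -144.] F [0.4 1.8 0.3] w 0.711
txyz [-0.0483  0.0019 -0.002 ] axyz [-0.0002  0.0013 -0.0016] rows 0.9
```

>>> play_rows --commands '[{"fingers":1,"tx":0,"ty":0,"tz":0,"ax":0,"ay":0,"az":0},{"fingers":1,"tx":0,"ty":0,"tz":0,"ax":0,"ay":0,"az":0},{"fingers":1,"tx":-0.02,"ty":0,"tz":0,"ax":0,"ay":0,"az":0},{"fingers":1,"tx":-0.05,"ty":0,"tz":0,"ax":0,"ay":0,"az":0},{"fingers":1,"tx":-0.05,"ty":0,"tz":0,"ax":0,"ay":0,"az":0}]'

```text
time_s: 3.6
tcp_pos: [0.4781, -0.1551, 0.066]
ee_rot: [[0.009, 0.798, 0.602], [-0.001, 0.602, -0.798], [-1.0, 0.007, 0.007]]
wrist_force: [1.5, 0.2, -1.4]
gripper_width: 0.687
```

```bash
python3 go.py .4896 .0385 .065 167
```

```text
t 3.6 tcp [ 0.4781 -0.1551  0.066 ] psi 37.0 j [   1.   22.  -30.    0.  -38. -144.] F [ 1.5  0.2 -1.4] w 0.687
txyz [ 0.0013  0.1677 -0.1968] axyz [-0.7221  0.0036  0.0012] rows 18.2
```

>>> play_rows --commands '[{"fingers":1,"tx":0,"ty":0.1677,"tz":-0.1968,"ax":-0.72,"ay":0,"az":0},{"fingers":1,"tx":0,"ty":0.1677,"tz":-0.1968,"ax":-0.72,"ay":0,"az":0},{"fingers":1,"tx":0,"ty":0.1677,"tz":-0.1968,"ax":-0.72,"ay":0,"az":0},{"fingers":1,"tx":0,"ty":0.1677,"tz":-0.1968,"ax":-0.72,"ay":0,"az":0},{"fingers":1,"tx":0,"ty":0.1677,"tz":-0.1968,"ax":-0.72,"ay":0,"az":0}]'

```text
time_s: 4.02
tcp_pos: [0.4874, 0.0415, 0.0625]
ee_rot: [[0.003, 0.289, 0.957], [-0.0, 0.957, -0.289], [-1.0, 0.001, 0.003]]
wrist_force: [0.2, -0.6, -1.4]
gripper_width: 0.689
```

```bash
python3 go.py .4896 .0385 .065 167
```

```text
t 4.02 tcp [0.4874 0.0415 0.0625] psi 73.2 j [  24.   21.  -31.    0.  -37. -131.] F [ 0.2 -0.6 -1.4] w 0.689
txyz [-0.0033 -0.0029  0.0039] axyz [-0.521   0.001   0.0006] rows 13.1
```

>>> play_rows --commands '[{"fingers":1,"tx":0,"ty":0,"tz":0,"ax":-0.521,"ay":0,"az":0},{"fingers":1,"tx":0,"ty":0,"tz":0,"ax":-0.521,"ay":0,"az":0},{"fingers":1,"tx":0,"ty":0,"tz":0,"ax":-0.521,"ay":0,"az":0},{"fingers":1,"tx":0,"ty":0,"tz":0,"ax":-0.521,"ay":0,"az":0},{"fingers":1,"tx":0,"ty":0,"tz":0,"ax":-0.521,"ay":0,"az":0}]'

```text
time_s: 4.43
tcp_pos: [0.4869, 0.0386, 0.0622]
ee_rot: [[0.002, -0.325, 0.946], [-0.001, 0.946, 0.325], [-1.0, -0.001, 0.001]]
wrist_force: [-0.7, -0.2, -1.7]
gripper_width: 0.688
```

>>> play_rows --commands '[{"fingers":1,"tx":0,"ty":0,"tz":0,"ax":-0.322,"ay":0,"az":0},{"fingers":1,"tx":0,"ty":0,"tz":0,"ax":-0.322,"ay":0,"az":0},{"fingers":1,"tx":0,"ty":0,"tz":0,"ax":-0.322,"ay":0,"az":0},{"fingers":1,"tx":0,"ty":0,"tz":0,"ax":-0.322,"ay":0,"az":0},{"fingers":1,"tx":0,"ty":0,"tz":0,"ax":-0.322,"ay":0,"az":0}]'

```text
time_s: 4.85
tcp_pos: [0.487, 0.0384, 0.0622]
ee_rot: [[0.002, -0.816, 0.577], [-0.001, 0.577, 0.816], [-1.0, -0.002, 0.0]]
wrist_force: [-0.4, -0.1, -1.3]
gripper_width: 0.688
```

```bash
python3 go.py .4896 .0385 .04 167
```

```text
t 4.85 tcp [0.487  0.0384 0.0622] psi 144.7 j [ 24.  21. -32.   0. -37. -59.] F [-0.4 -0.1 -1.3] w 0.688
txyz [ 0.0296 -0.0028  0.0021] axyz [-0.1237  0.      0.0006] rows 3.1
```

>>> play_rows --commands '[{"fingers":1,"tx":0.02,"ty":0,"tz":0,"ax":-0.124,"ay":0,"az":0},{"fingers":1,"tx":0.02,"ty":0,"tz":0,"ax":-0.124,"ay":0,"az":0},{"fingers":1,"tx":0.02,"ty":0,"tz":0,"ax":-0.124,"ay":0,"az":0},{"fingers":1,"tx":0.02,"ty":0,"tz":0,"ax":-0.124,"ay":0,"az":0},{"fingers":1,"tx":0.02,"ty":0,"tz":0,"ax":-0.124,"ay":0,"az":0}]'

```text
time_s: 5.27
tcp_pos: [0.4873, 0.0385, 0.0474]
ee_rot: [[0.002, -0.973, 0.232], [-0.001, 0.232, 0.973], [-1.0, -0.002, -0.0]]
wrist_force: [-0.3, -0.0, -1.3]
gripper_width: 0.689
```

```bash
python3 go.py .4896 .0385 .024 167
python3 - <<'E'
from h import *
a=viewer.capture('top')['image'][155:295,170:370];b=viewer.capture('scene')['image'][120:260,300:500]
f=lambda x:cv2.resize(x,None,fx=2.1*1.9,fy=2.1*1.9,interpolation=cv2.INTER_CUBIC)[:,:,::-1]
g=lambda x:cv2.resize(x,(560,298*560//425),interpolation=cv2.INTER_CUBIC)[:,:,::-1]
cv2.imwrite('pics/c2.png',np.vstack([cv2.resize(a,(428,300),interpolation=2),cv2.resize(b,(428,300),interpolation=2)])[:,:,::-1])
E
```

```text
t 5.27 tcp [0.4873 0.0385 0.0474] psi 166.6 j [ 24.  23. -32.   0. -35. -37.] F [-0.3 -0.  -1.3] w 0.689
txyz [ 0.0312 -0.0029  0.0007] axyz [-0.0024 -0.      0.0007] rows 0.6
```

View pics/c2.png

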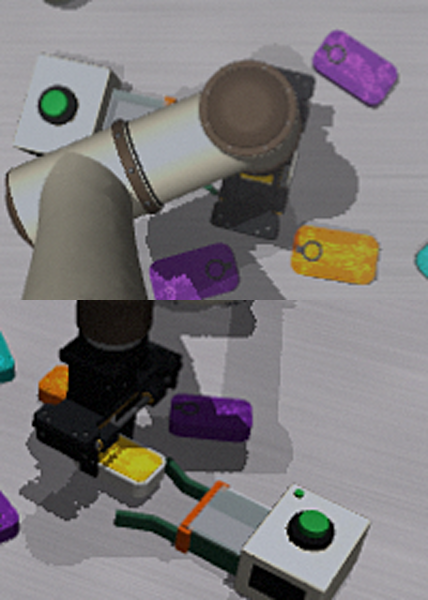

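The picture shows the tin held nose towards the lane and ring last, just short of the flare. The arm and gripper are clear of the purple and orange tins. One cross-check of the checker's pose from the scene camera.

Run:
```python
from h import *
p=viewer.capture('scene');im=p['image'];h=cv2.cvtColor(im,cv2.COLOR_RGB2HSV)
def blob(lo,hi,x0,x1,y0,y1):
    m=cv2.inRange(h,np.array(lo),np.array(hi));k=np.zeros_like(m);k[y0:y1,x0:x1]=m[y0:y1,x0:x1]
    n,l,st,ce=cv2.connectedComponentsWithStats(k);i=1+st[1:,4].argmax();return l==i,ce[i]
m,b=blob((45,120,50),(85,255,255),425,470,210,240);print('button',m.sum(),b,[onz(p,b,z)[:2].round(4) for z in(.072,.076,.08)])
m,o=blob((5,120,80),(18,255,255),375,415,200,245);print('orange',m.sum(),o,[onz(p,o,z)[:2].round(4) for z in(.030,.034)])
def proj(X):
    K=np.array([[p['fx'],0,p['cx']],[0,p['fy'],p['cy']],[0,0,1]])
    return cv2.projectPoints(np.array(X,float),cv2.Rodrigues(np.array(p['R']))[0],np.array(p['t']),K,np.array(p['dist']))[0][:,0]
big=cv2.resize(im[150:280,320:480],None,fx=4.6,fy=4.6,interpolation=2)[:,:,::-1].copy()
u=np.array([np.cos(np.radians(77)),np.sin(np.radians(77))]);v=np.array([-u[1],u[0]]);M=np.array([.520,.170])
P=lambda x,y,z:[*(M+x*u+y*v),z]
def line(L,c): cv2.polylines(big,[np.int32((proj(L)-[320,150]+.5)*4.6)],False,c,1)
for s in(1,-1): line([P(-75,0,0)]and[P(-.075,s*.050,.02),P(-.035,s*.033,.02),P(.08,s*.033,.02)],(0,0,255))
line([P(0,-.041,.036),P(0,.041,.036)],(255,0,0))
a=np.linspace(0,2*np.pi,30);line([P(.13+.016*np.cos(t),.016*np.sin(t),.076) for t in a],(255,0,255))
s=r.sense();R=np.array(s['ee_rot']);c=np.array(s['tcp_pos'])[:2]+.02*R[:2,2];z=s['tcp_pos'][2]-.0248+.022;
line([[*(c+i*R[:2,2]+j*R[:2,1]),z] for i,j in((.052,.03),(.052,-.03),(-.052,-.03),(-.052,.03),(.052,.03))],(255,255,0))
cv2.imwrite('pics/c3.png',big)
```

```text
button 129 [446.53488372 223.44186047] [array([0.5312, 0.2913]), array([0.5351, 0.2914]), array([0.539 , 0.2914])]
orange 106 [393.00943396 216.33018868] [array([0.5215, 0.1657]), array([0.5252, 0.1664])]
```

View pics/c3.png

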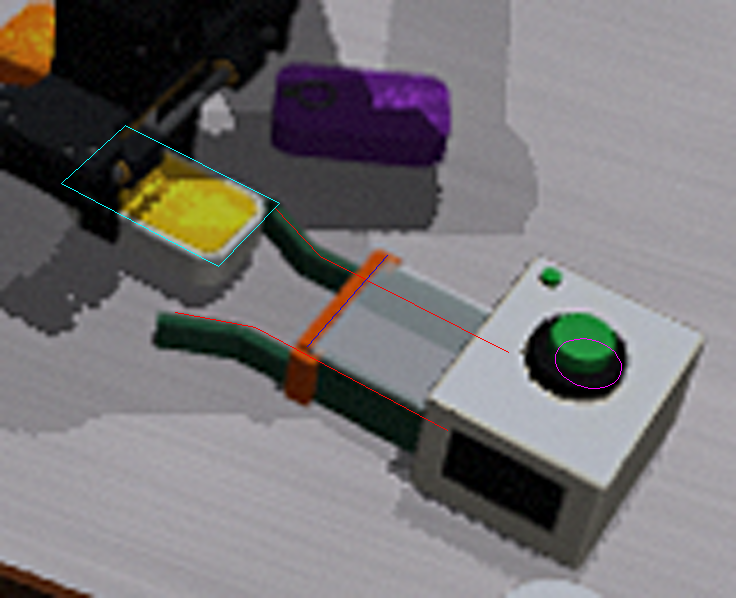

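>>> play_rows --commands '[{"fingers":1,"tx":0.014,"ty":-0.003,"tz":0,"ax":-0.003,"ay":0,"az":0},{"fingers":1,"tx":0.029,"ty":-0.003,"tz":0,"ax":-0.003,"ay":0,"az":0},{"fingers":1,"tx":0.029,"ty":-0.003,"tz":0,"ax":-0.003,"ay":0,"az":0},{"fingers":1,"tx":0.029,"ty":-0.003,"tz":0,"ax":-0.003,"ay":0,"az":0},{"fingers":1,"tx":0.029,"ty":-0.003,"tz":0,"ax":-0.003,"ay":0,"az":0}]'

```text
time_s: 5.83
tcp_pos: [0.4896, 0.0379, 0.0256]
ee_rot: [[0.002, -0.975, 0.221], [-0.001, 0.221, 0.975], [-1.0, -0.002, -0.0]]
wrist_force: [-0.6, -0.5, -2.5]
gripper_width: 0.681
```

>>> play_rows --commands '[{"fingers":1,"tx":0,"ty":0,"tz":0.01,"ax":0,"ay":0,"az":0},{"fingers":1,"tx":0,"ty":0,"tz":0.02,"ax":0,"ay":0,"az":0},{"fingers":1,"tx":0,"ty":0,"tz":0.03,"ax":0,"ay":0,"az":0},{"fingers":1,"tx":0,"ty":0,"tz":0.042,"ax":0,"ay":0,"az":0},{"fingers":1,"tx":0,"ty":0,"tz":0.042,"ax":0,"ay":0,"az":0}]'

```text
time_s: 6.25
tcp_pos: [0.498, 0.0708, 0.0264]
ee_rot: [[0.005, -0.976, 0.218], [0.0, 0.218, 0.976], [-1.0, -0.005, 0.001]]
wrist_force: [0.3, -0.0, -1.1]
gripper_width: 0.69
```

```bash
python3 go.py .4896 .0385 .024 167
```

```text
t 6.25 tcp [0.498  0.0708 0.0264] psi 167.4 j [ 27.  26. -31.   0. -32. -39.] F [ 0.3 -0.  -1.1] w 0.69
txyz [ 0.0031  0.0016 -0.0445] axyz [0.0021 0.0004 0.0015] rows 0.8
```

>>> play_rows --commands '[{"fingers":1,"tx":0.0015,"ty":0,"tz":0,"ax":0,"ay":0,"az":0},{"fingers":-0.6,"tx":0.0015,"ty":0,"tz":0,"ax":0,"ay":0,"az":0},{"fingers":-0.6,"tx":0.0015,"ty":0,"tz":0,"ax":0,"ay":0,"az":0},{"fingers":-0.6,"tx":0.0015,"ty":0,"tz":0,"ax":0,"ay":0,"az":0},{"fingers":-0.6,"tx":0.0015,"ty":0,"tz":0,"ax":0,"ay":0,"az":0}]'

```text
time_s: 6.67
tcp_pos: [0.4969, 0.0685, 0.0251]
ee_rot: [[0.003, -0.975, 0.221], [-0.0, 0.221, 0.975], [-1.0, -0.003, 0.0]]
wrist_force: [0.3, -0.1, 0.4]
gripper_width: 0.792
```

>>> play_rows --commands '[{"fingers":-0.6,"tx":-0.04,"ty":0,"tz":0,"ax":0,"ay":0,"az":0},{"fingers":-0.6,"tx":-0.08,"ty":0,"tz":0,"ax":0,"ay":0,"az":0},{"fingers":0.4,"tx":-0.08,"ty":0,"tz":-0.05,"ax":0,"ay":0,"az":0},{"fingers":0.6,"tx":-0.08,"ty":0,"tz":-0.09,"ax":0,"ay":0,"az":0},{"fingers":0.6,"tx":-0.08,"ty":0,"tz":-0.09,"ax":0,"ay":0,"az":0}]'

```text
time_s: 7.08
tcp_pos: [0.4794, -0.0003, 0.0852]
ee_rot: [[0.001, -0.974, 0.225], [-0.001, 0.225, 0.974], [-1.0, -0.001, -0.0]]
wrist_force: [-0.4, 0.3, -0.3]
gripper_width: 0.649
```

```bash
python3 go.py .4896 .0385 .024 167
python3 - <<'E'
from h import *
s=r.sense();w=viewer.capture('wrist')['image'];b=viewer.capture('scene')['image'][140:240,320:480]
cv2.imwrite('pics/c4.png',np.vstack([cv2.resize(w,(480,300)),cv2.resize(b,(480,300),interpolation=2)])[:,:,::-1])
E
```

```text
t 7.08 tcp [ 4.794e-01 -3.000e-04  8.520e-02] psi 167.0 j [ 19.  19. -31.   0. -40. -33.] F [-0.4  0.3 -0.3] w 0.649
txyz [ 0.0816 -0.0015  0.0535] axyz [-0.     -0.0001  0.0004] rows 1.8
```

View pics/c4.png

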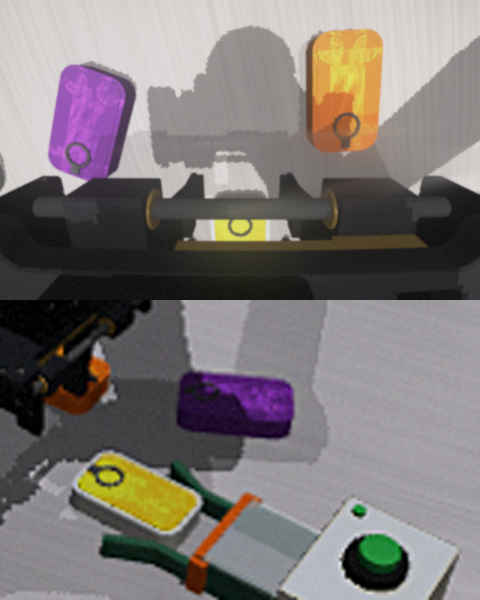

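The pictures show the tin at (135,490 in the lower panel) with its nose in the straight rails and its ring end outwards. The fingers are behind it. I'll lower and push from behind.

>>> play_rows --commands '[{"fingers":0.65,"tx":0,"ty":-0.0015,"tz":0,"ax":0,"ay":0,"az":0},{"fingers":0.65,"tx":0.02,"ty":-0.0015,"tz":0,"ax":0,"ay":0,"az":0},{"fingers":0.65,"tx":0.05,"ty":-0.0015,"tz":0,"ax":0,"ay":0,"az":0},{"fingers":0.65,"tx":0.081,"ty":-0.0015,"tz":0,"ax":0,"ay":0,"az":0},{"fingers":0.65,"tx":0.081,"ty":-0.0015,"tz":0,"ax":0,"ay":0,"az":0}]'

```text
time_s: 7.6
tcp_pos: [0.4808, 0.0027, 0.0207]
ee_rot: [[-0.005, -0.975, 0.22], [-0.003, 0.22, 0.975], [-1.0, 0.004, -0.004]]
wrist_force: [-0.5, -0.3, 0.5]
gripper_width: 0.217
```

>>> play_rows --commands '[{"fingers":0.65,"tx":0,"ty":0,"tz":0,"ax":0,"ay":0,"az":0},{"fingers":0.65,"tx":0,"ty":0,"tz":0,"ax":0,"ay":0,"az":0},{"fingers":0.65,"tx":0,"ty":0,"tz":0.01,"ax":0,"ay":0,"az":0},{"fingers":0.65,"tx":0,"ty":0,"tz":0.02,"ax":0,"ay":0,"az":0},{"fingers":0.65,"tx":0,"ty":0,"tz":0.03,"ax":0,"ay":0,"az":0}]'

```text
time_s: 8.02
tcp_pos: [0.489, 0.0257, 0.0253]
ee_rot: [[0.005, -0.975, 0.22], [0.0, 0.22, 0.975], [-1.0, -0.005, 0.002]]
wrist_force: [0.9, -0.2, -0.7]
gripper_width: 0.178
```

```bash
python3 go.py .5115 .133 .024 167
```

```text
t 8.02 tcp [0.489  0.0257 0.0253] psi 167.3 j [ 22.  25. -33.   0. -31. -35.] F [ 0.9 -0.2 -0.7] w 0.178
txyz [0.0019 0.0023 0.1461] axyz [0.0015 0.0005 0.0017] rows 2.6
```

>>> play_rows --commands '[{"fingers":0.65,"tx":0.001,"ty":0.002,"tz":0.018,"ax":0,"ay":0,"az":0},{"fingers":0.65,"tx":0.001,"ty":0.002,"tz":0.036,"ax":0,"ay":0,"az":0},{"fingers":0.65,"tx":0.001,"ty":0.002,"tz":0.054,"ax":0,"ay":0,"az":0},{"fingers":0.65,"tx":0.001,"ty":0.002,"tz":0.072,"ax":0,"ay":0,"az":0},{"fingers":0.65,"tx":0.001,"ty":0.002,"tz":0.09,"ax":0,"ay":0,"az":0}]'

```text
time_s: 8.43
tcp_pos: [0.5019, 0.0923, 0.0237]
ee_rot: [[0.003, -0.975, 0.22], [-0.0, 0.22, 0.975], [-1.0, -0.003, 0.0]]
wrist_force: [0.7, -2.6, 1.4]
gripper_width: 0.18
```

```bash
python3 go.py .5115 .133 .024 167
python3 - <<'E'
from h import *
b=viewer.capture('scene')['image'][150:270,320:480]
cv2.imwrite('pics/c5.png',cv2.resize(b,(800,600),interpolation=2)[:,:,::-1])
E
```

```text
t 8.43 tcp [0.5019 0.0923 0.0237] psi 167.3 j [ 29.  27. -30.   0. -33. -42.] F [ 0.7 -2.6  1.4] w 0.18
txyz [-0.0003 -0.0005  0.0558] axyz [0.0016 0.0001 0.0011] rows 1.0
```

View pics/c5.png

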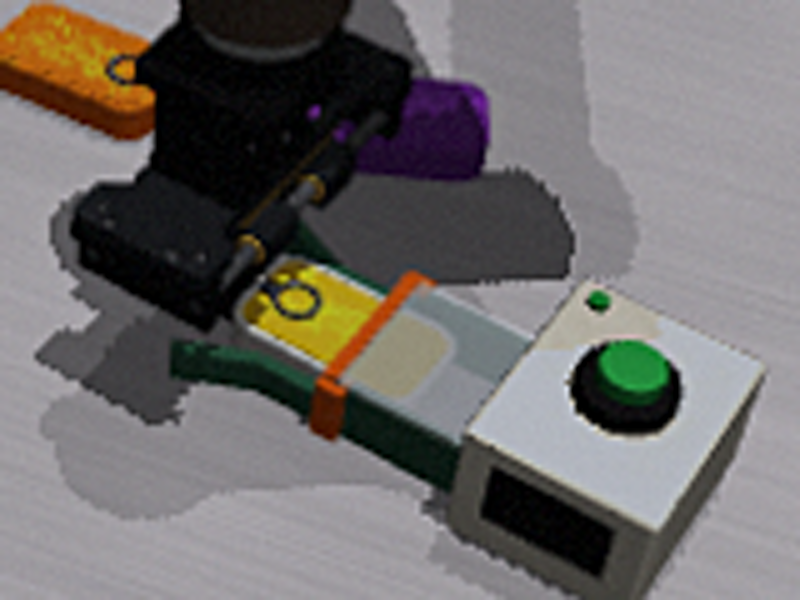

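The tin is sliding in straight: its nose shows under the hood at (440,350), the push force is about 2.7 N, and some 40 mm remain.

>>> play_rows --commands '[{"fingers":0.65,"tx":0,"ty":0,"tz":0.012,"ax":0,"ay":0,"az":0},{"fingers":0.65,"tx":0,"ty":0,"tz":0.024,"ax":0,"ay":0,"az":0},{"fingers":0.65,"tx":0,"ty":0,"tz":0.034,"ax":0,"ay":0,"az":0},{"fingers":0.65,"tx":0,"ty":0,"tz":0.04,"ax":0,"ay":0,"az":0},{"fingers":0.65,"tx":0,"ty":0,"tz":0.044,"ax":0,"ay":0,"az":0}]'

```text
time_s: 8.9
tcp_pos: [0.5088, 0.1235, 0.0233]
ee_rot: [[0.003, -0.975, 0.22], [-0.001, 0.22, 0.975], [-1.0, -0.003, 0.0]]
wrist_force: [0.5, -1.6, 0.8]
gripper_width: 0.172
```

>>> play_rows --commands '[{"fingers":0.65,"tx":0,"ty":0,"tz":0.002,"ax":0,"ay":0,"az":0},{"fingers":0.65,"tx":0,"ty":0,"tz":0.003,"ax":0,"ay":0,"az":0},{"fingers":0.65,"tx":0,"ty":0,"tz":0.004,"ax":0,"ay":0,"az":0},{"fingers":0.65,"tx":0,"ty":0,"tz":0.005,"ax":0,"ay":0,"az":0}]'

```text
time_s: 9.23
tcp_pos: [0.5095, 0.1264, 0.0234]
ee_rot: [[0.003, -0.975, 0.221], [-0.0, 0.221, 0.975], [-1.0, -0.003, 0.0]]
wrist_force: [-0.3, -0.4, -0.1]
gripper_width: 0.174
```

>>> play_rows --commands '[{"fingers":0.65,"tx":0,"ty":0,"tz":0.0013,"ax":0,"ay":0,"az":0},{"fingers":0.65,"tx":0,"ty":0,"tz":0.0026,"ax":0,"ay":0,"az":0},{"fingers":0.65,"tx":0,"ty":0,"tz":0.004,"ax":0,"ay":0,"az":0}]'

```text
time_s: 9.48
tcp_pos: [0.5103, 0.1296, 0.0235]
ee_rot: [[0.003, -0.975, 0.221], [-0.0, 0.221, 0.975], [-1.0, -0.003, 0.0]]
wrist_force: [-0.9, -1.1, -0.5]
gripper_width: 0.177
```

```bash
python3 go.py .5115 .133 .024 167
```

```text
t 9.48 tcp [0.5103 0.1296 0.0235] psi 167.2 j [ 32.  28. -28.   0. -34. -45.] F [-0.9 -1.1 -0.5] w 0.177
txyz [-0.0007 -0.0006  0.0048] axyz [0.0013 0.0001 0.001 ] rows 0.1
```

>>> play_rows --commands '[{"fingers":0.65,"tx":0,"ty":0,"tz":0.0013,"ax":0,"ay":0,"az":0},{"fingers":0.65,"tx":0,"ty":0,"tz":0.0026,"ax":0,"ay":0,"az":0},{"fingers":0.65,"tx":0,"ty":0,"tz":0.004,"ax":0,"ay":0,"az":0}]'

```text
time_s: 9.73
tcp_pos: [0.5103, 0.1312, 0.0235]
ee_rot: [[0.001, -0.975, 0.221], [-0.003, 0.221, 0.975], [-1.0, -0.002, -0.003]]
wrist_force: [2.2, -9.3, 3.1]
gripper_width: 0.176
```

>>> play_rows --commands '[{"fingers":0.65,"tx":0,"ty":0,"tz":0.001,"ax":0,"ay":0,"az":0},{"fingers":0.65,"tx":0,"ty":0,"tz":0.002,"ax":0,"ay":0,"az":0}]'

```text
time_s: 9.9
tcp_pos: [0.5102, 0.1313, 0.0235]
ee_rot: [[-0.001, -0.975, 0.221], [-0.005, 0.221, 0.975], [-1.0, -0.0, -0.005]]
wrist_force: [1.9, -12.2, 4.3]
gripper_width: 0.179
```

```bash
python3 go.py .5115 .133 .024 167
python3 - <<'E'
from h import *
b=viewer.capture('scene')['image'][150:270,320:480]
cv2.imwrite('pics/c6.png',cv2.resize(b,(800,600),interpolation=2)[:,:,::-1])
E
```

```text
t 9.9 tcp [0.5102 0.1313 0.0235] psi 167.2 j [ 32.  28. -28.   0. -34. -45.] F [  1.9 -12.2   4.3] w 0.179
txyz [-0.0007 -0.0012  0.0026] axyz [ 0.0012 -0.0015  0.0001] rows 0.1
```

View pics/c6.png

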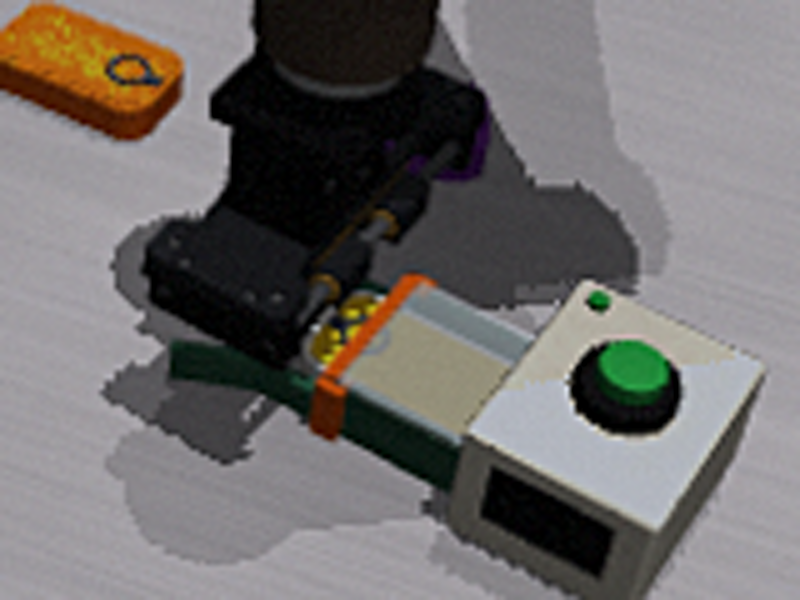

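The push force rose to 12 N and the TCP stalled at lane x ≈ -35 mm. The tin now reaches the head at (505,380), with the ring end outside the orange edge, so it is home. I'll back off, lift and go above the button.

>>> play_rows --commands '[{"fingers":0.65,"tx":0,"ty":0,"tz":-0.015,"ax":0,"ay":0,"az":0},{"fingers":0.65,"tx":0,"ty":0,"tz":-0.04,"ax":0,"ay":0,"az":0},{"fingers":0.65,"tx":-0.04,"ty":0,"tz":-0.04,"ax":0,"ay":0,"az":0},{"fingers":1,"tx":-0.09,"ty":0,"tz":-0.04,"ax":0,"ay":0,"az":0},{"fingers":1,"tx":-0.14,"ty":0,"tz":-0.04,"ax":0,"ay":0,"az":0}]'

```text
time_s: 10.37
tcp_pos: [0.5038, 0.1042, 0.1292]
ee_rot: [[0.002, -0.975, 0.221], [-0.001, 0.221, 0.975], [-1.0, -0.002, -0.001]]
wrist_force: [0.1, 1.0, -1.0]
gripper_width: 0.094
```

>>> play_rows --commands '[{"fingers":1,"tx":-0.03,"ty":0,"tz":0,"ax":0,"ay":0,"az":0},{"fingers":1,"tx":-0.03,"ty":0,"tz":0,"ax":0,"ay":0,"az":0}]'

```text
time_s: 10.53
tcp_pos: [0.5077, 0.1062, 0.157]
ee_rot: [[0.015, -0.976, 0.219], [0.005, 0.219, 0.976], [-1.0, -0.014, 0.009]]
wrist_force: [0.0, -0.1, 1.3]
gripper_width: 0.021
```

```bash
python3 go.py .548 .2915 .135 167
python3 - <<'E'
from h import *
p=viewer.capture('scene');im=p['image']
big=cv2.resize(im[150:270,320:480],(800,600),interpolation=2)[:,:,::-1].copy()
K=np.array([[p['fx'],0,p['cx']],[0,p['fy'],p['cy']],[0,0,1]])
u=np.array([np.cos(np.radians(77)),np.sin(np.radians(77))]);v=np.array([-u[1],u[0]]);M=np.array([.519,.1655])
def line(L,c):
    X=np.array([[*(M+x*u+y*v),z] for x,y,z in L])
    q=cv2.projectPoints(X,cv2.Rodrigues(np.array(p['R']))[0],np.array(p['t']),K,np.array(p['dist']))[0][:,0]
    cv2.polylines(big,[np.int32((q-[320,150]+.5)*5)],False,c,1)
line([(-.024,-.03,.022),(.08,-.03,.022),(.08,.03,.022),(-.024,.03,.022),(-.024,-.03,.022)],(0,0,255))
line([(.08,-.06,.07),(.08,.06,.07),(.175,.06,.07),(.175,-.06,.07),(.08,-.06,.07)],(255,0,0))
a=np.linspace(0,2*np.pi,30);line([(.13+.016*np.cos(t),.016*np.sin(t),.089) for t in a],(255,0,255))
cv2.imwrite('pics/c7.png',big)
E
```

```text
t 10.53 tcp [0.5077 0.1062 0.157 ] psi 167.3 j [ 30.  16. -22.   0. -51. -43.] F [ 0.  -0.1  1.3] w 0.021
txyz [0.0315 0.0022 0.2525] axyz [0.0018 0.0027 0.0044] rows 4.6
```

View pics/c7.png

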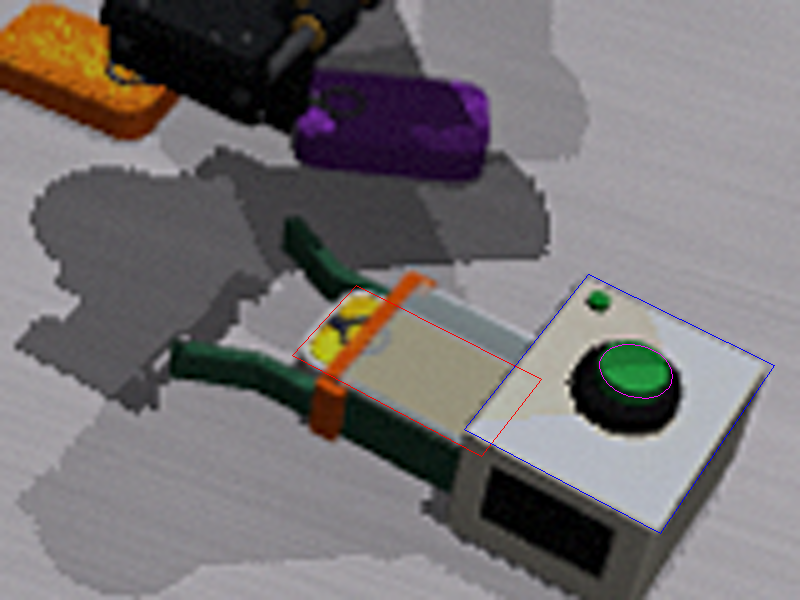

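The model of the home tin (red) matches the tin's outer end at (310,350), and the head and button overlays fit to about 2–3 mm. Going over the button.

>>> play_rows --commands '[{"fingers":1,"tx":0,"ty":0.002,"tz":0.05,"ax":0,"ay":0,"az":0},{"fingers":1,"tx":0,"ty":0.002,"tz":0.1,"ax":0,"ay":0,"az":0},{"fingers":1,"tx":0,"ty":0.002,"tz":0.15,"ax":0,"ay":0,"az":0},{"fingers":1,"tx":0,"ty":0.002,"tz":0.2,"ax":0,"ay":0,"az":0},{"fingers":1,"tx":0,"ty":0.002,"tz":0.25,"ax":0,"ay":0,"az":0}]'

```text
time_s: 11.0
tcp_pos: [0.5436, 0.2893, 0.1493]
ee_rot: [[0.001, -0.975, 0.221], [-0.001, 0.221, 0.975], [-1.0, -0.001, -0.001]]
wrist_force: [1.0, 0.6, -0.4]
gripper_width: 0.004
```

>>> play_rows --commands '[{"fingers":1,"tx":0,"ty":0,"tz":0,"ax":0,"ay":0,"az":0},{"fingers":1,"tx":0,"ty":0,"tz":0,"ax":0,"ay":0,"az":0}]'

```text
time_s: 11.17
tcp_pos: [0.5435, 0.2894, 0.1486]
ee_rot: [[0.0, -0.976, 0.218], [-0.002, 0.218, 0.976], [-1.0, -0.001, -0.002]]
wrist_force: [0.6, -0.2, -0.2]
gripper_width: 0.005
```

```bash
python3 go.py .548 .2915 .112 167
```

```text
t 11.17 tcp [0.5435 0.2894 0.1486] psi 167.4 j [ 43.  26.  -8.   0. -56. -56.] F [ 0.6 -0.2 -0.2] w 0.005
txyz [ 0.0488 -0.0053  0.0041] axyz [ 0.0021 -0.0005  0.0003] rows 0.9
```

>>> play_rows --commands '[{"fingers":1,"tx":0.02,"ty":-0.005,"tz":0.003,"ax":0,"ay":0,"az":0},{"fingers":1,"tx":0.035,"ty":-0.005,"tz":0.003,"ax":0,"ay":0,"az":0},{"fingers":1,"tx":0.047,"ty":-0.005,"tz":0.003,"ax":0,"ay":0,"az":0},{"fingers":1,"tx":0.047,"ty":-0.005,"tz":0.003,"ax":0,"ay":0,"az":0}]'

```text
time_s: 11.5
tcp_pos: [0.5466, 0.2872, 0.1126]
ee_rot: [[-0.002, -0.975, 0.222], [-0.004, 0.222, 0.975], [-1.0, 0.001, -0.004]]
wrist_force: [-0.1, 0.0, 0.8]
gripper_width: 0.009
```

>>> play_rows --commands '[{"fingers":1,"tx":0.002,"ty":0,"tz":0,"ax":0,"ay":0,"az":0},{"fingers":1,"tx":0.004,"ty":0,"tz":0,"ax":0,"ay":0,"az":0},{"fingers":1,"tx":0.006,"ty":0,"tz":0,"ax":0,"ay":0,"az":0},{"fingers":1,"tx":0.008,"ty":0,"tz":0,"ax":0,"ay":0,"az":0}]'

```text
time_s: 11.83
tcp_pos: [0.5487, 0.2894, 0.1105]
ee_rot: [[0.004, -0.975, 0.221], [0.0, 0.221, 0.975], [-1.0, -0.004, 0.001]]
wrist_force: [-1.2, -1.2, 1.5]
gripper_width: 0.003
```

>>> play_rows --commands '[{"fingers":1,"tx":0.0015,"ty":0,"tz":0,"ax":0,"ay":0,"az":0},{"fingers":1,"tx":0.003,"ty":0,"tz":0,"ax":0,"ay":0,"az":0},{"fingers":1,"tx":0.003,"ty":0,"tz":0,"ax":0,"ay":0,"az":0}]'

```text
time_s: 12.08
tcp_pos: [0.5487, 0.2893, 0.108]
ee_rot: [[0.004, -0.975, 0.22], [-0.0, 0.22, 0.975], [-1.0, -0.004, 0.001]]
wrist_force: [-0.0, -0.4, 3.2]
gripper_width: 0.003
```

>>> play_rows --commands '[{"fingers":1,"tx":0.0015,"ty":0,"tz":0,"ax":0,"ay":0,"az":0},{"fingers":1,"tx":0.003,"ty":0,"tz":0,"ax":0,"ay":0,"az":0},{"fingers":1,"tx":0.003,"ty":0,"tz":0,"ax":0,"ay":0,"az":0}]'

```text
time_s: 12.33
tcp_pos: [0.5487, 0.2894, 0.1055]
ee_rot: [[0.004, -0.975, 0.22], [-0.0, 0.22, 0.975], [-1.0, -0.004, 0.001]]
wrist_force: [0.5, -0.9, 3.8]
gripper_width: 0.005
```

>>> play_rows --commands '[{"fingers":1,"tx":0.001,"ty":0,"tz":0,"ax":0,"ay":0,"az":0},{"fingers":1,"tx":0.002,"ty":0,"tz":0,"ax":0,"ay":0,"az":0},{"fingers":1,"tx":0.002,"ty":0,"tz":0,"ax":0,"ay":0,"az":0}]'

```text
time_s: 12.58
tcp_pos: [0.5487, 0.2894, 0.1053]
ee_rot: [[0.004, -0.975, 0.22], [-0.0, 0.22, 0.975], [-1.0, -0.004, 0.001]]
wrist_force: [-2.0, -1.0, 9.3]
gripper_width: 0.002
```

The force rose to 9.3 N and the TCP stalled at 0.1053, so the button is bottomed. Retreating upwards.

>>> play_rows --commands '[{"fingers":1,"tx":0,"ty":0,"tz":0,"ax":0,"ay":0,"az":0},{"fingers":1,"tx":-0.02,"ty":0,"tz":0,"ax":0,"ay":0,"az":0},{"fingers":1,"tx":-0.06,"ty":0,"tz":0,"ax":0,"ay":0,"az":0},{"fingers":1,"tx":-0.11,"ty":0,"tz":0,"ax":0,"ay":0,"az":0},{"fingers":1,"tx":-0.16,"ty":0,"tz":0,"ax":0,"ay":0,"az":0}]'

```text
time_s: 13.0
tcp_pos: [0.5472, 0.2891, 0.2235]
ee_rot: [[0.0, -0.975, 0.221], [-0.002, 0.221, 0.975], [-1.0, -0.001, -0.002]]
wrist_force: [1.1, 1.0, -0.3]
gripper_width: 0.005
```

>>> play_rows --commands '[{"fingers":1,"tx":-0.06,"ty":0,"tz":0,"ax":0,"ay":0,"az":0},{"fingers":1,"tx":-0.06,"ty":0,"tz":0,"ax":0,"ay":0,"az":0},{"fingers":1,"tx":-0.06,"ty":0,"tz":0,"ax":0,"ay":0,"az":0},{"fingers":1,"tx":-0.06,"ty":0,"tz":0,"ax":0,"ay":0,"az":0}]'

```text
time_s: 13.33
tcp_pos: [0.5474, 0.2895, 0.2681]
ee_rot: [[0.002, -0.975, 0.221], [0.0, 0.221, 0.975], [-1.0, -0.002, 0.001]]
wrist_force: [-0.7, -0.3, -0.5]
gripper_width: 0.005
```

```bash
python3 go.py .548 .2915 .27 167
python3 - <<'E'
from h import *
b=viewer.capture('scene')['image'][110:310,180:500]
cv2.imwrite('pics/c8.png',cv2.resize(b,(800,500),interpolation=2)[:,:,::-1])
E
```

```text
t 13.33 tcp [0.5474 0.2895 0.2681] psi 167.2 j [ 43.  20.   2.   0. -71. -56.] F [-0.7 -0.3 -0.5] w 0.005
txyz [-0.0025 -0.0002  0.0027] axyz [0.0013 0.0002 0.0006] rows 0.1
```

View pics/c8.png

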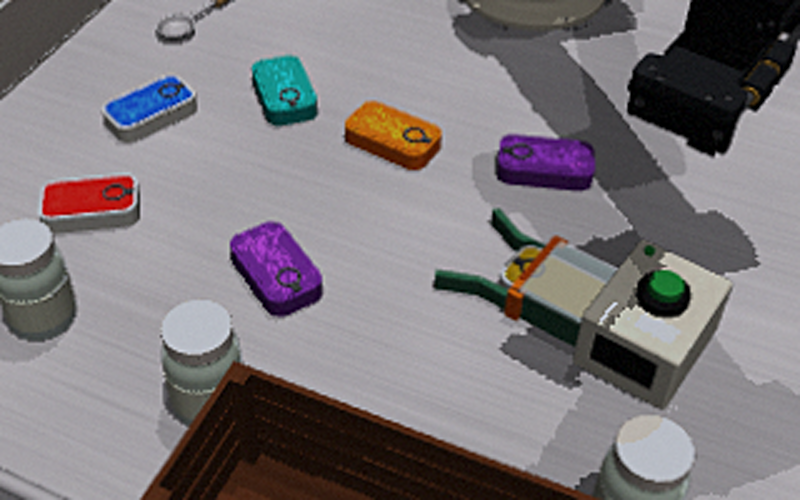

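The picture shows the tin home under the hood with its ring end out at (525,265) and the button up again at (665,287). The other tins and the jars are where they were, and the arm is clear.

```bash
python3 -c "
from station import job
print(job.finish_job())"
```

```text
the job is handed in; nothing more can be done
None
```

The yellow-lidded tin is home under the hood with its ring end outside the mouth. The start button was pressed to its stop and has come back up. I handed the job in at about 13.4 s; the system gives no verdict.

**What I did:** I gripped the tin near its ring end, lifted it clear of its neighbours and turned it about 130°. I set it down with its nose between the rails, let go, and pushed it in from behind with nearly closed fingers. Then I pressed the button with the fingers shut.

**Last checks:**
- **Tin home:** the push stalled at about 12 N with the tin's outer end about 25 mm out of the mouth (24 mm is home). The image overlay of a tin fully home matched it.
- **Button:** the tool stopped moving after about 6 mm of travel and the force rose to 9.3 N, so it was fully down.
- **Final picture:** the button is up, the other tins and jars look unmoved, and the arm is well clear.

**One disagreement:** my first assumed button height (76 mm) was wrong. The two cameras put it at about 89 mm, and first contact during the press was about 92 mm. I worked from the corrected position. No check failed.

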